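# Pack the excavated bones into their card trays

### The arm

A 6-joint arm with a two-finger parallel gripper is mounted at the origin on the work surface. World frame = base frame: x ahead of the robot, y to its left, z up, the work surface at z = 0. Lengths are in m, angles in rad, forces in N, time in s.
With the tool pointing down it reaches from about 0.35 to 0.775 m from the base axis. Payload 5.5 kg.
Tool frame: the origin (TCP) lies at the very end of the fingers, on their centre line; the grasp point (between the pads) lies 19 mm behind it; z points along the fingers, y is the line along which they close (so a half turn about z gives the same grasp; the last joint's range is limited). The gripper opens to 85 mm and grips with 20 to 120 N. Pads are 22 mm wide; open, the fingers measure 114 mm over their backs; the gripper's body (76 mm by 85 mm) begins 54 mm behind the grasp point. The pads swing forward as they close: fully open they stand 13 mm farther back than shut.
Start: joints at [-1.261, 0.313, 0.046, 1.304, 0, 1.431], TCP at [0.25, -0.518, 0.231] pointing down, gripper open.
Joint ranges: [-2.76, 2.76], [-0.86, 1.69], [-1.03, 1.26], [-2.2, 2.34], [-1.47, 1.5], [-3.14, 3.14]. Speed limits (rad/s): [2.57, 2.57, 3.14, 3.14, 3.14, 3.14].

### API

Orientations are given as a unit quaternion [w, x, y, z].
In Python, from workcell import env gives the robot as it stands. The module is installed in compiled form; this text tells all that it offers.
- The arm moves only by the tool jog_arm, never from a script. Its arguments are lists of equal length, an entry for each row: "gripper": the opening, from 0 (shut) to 1 (fully open); "offset": the shift along the world's x, y, z in cm, a list of three; "twist": the turn about the world's z in degrees. In form: {"gripper": [gripper, ...], "offset": [[dx, dy, dz], ...], "twist": [twist, ...]}. A call has exactly 8 rows; each row is the pose to reach, as a shift and turn from the pose commanded when the call began; what a row does not reach only later rows make up. A row lasts 1/8 s, in which the tool goes at most 62.5 mm and 10.7 degrees, less where a joint would pass 70% of its speed; a pose out of reach is approached as far as the arm can. A call with a gripper value outside its range is refused whole. The fingers move at their own pace and stop on an object; "squeeze" is the grip in N (left out, the last holds). Time passes only in rows, so rows that repeat a pose let the fingers close, or fill a call up. It gives the time, the measured TCP pose, the force, the opening and the grip force at its end, in the units of the state.
- env.get_state(): the state, without advancing time (a new reading comes with each control period).
- env.read_camera(name): name is "side" or "top"; returns a dict with "image" (400x640x3 uint8, red, green, blue), "z_map" (400x640 float32, m along the optical axis (not along the pixel's ray), 0 where there is no reading), "fovy" (degrees; the focal length in pixels is half the picture's height over the tangent of half this angle, whatever the lens; pixels are square), "cx", "cy" (the principal point, pixels), "cam_to_world" (4x4, takes a point from camera to world coordinates). Camera axes: x right, y up, looking along -z (the intrinsics and any distortion apply to the point x, -y, -z); pixel columns grow to the right and rows downward; lengths in m; the calibration is good to about 2 mm. A picture is of the moment at which its call begins.
- env.hand_in(): hands the job in; it is judged then, once.
The state is a dict: "clock": time; "joint_pos": joint angles; "qvel": joint speeds; "tau": joint torques, N m; "tcp_pos": TCP position; "orientation": TCP orientation; "wrist_force": force on the tool from outside, world axes, zero at the start; "ft_torque": the same for the moment, N m; "finger_gap": finger opening in m; "grip_force": force on a finger pad.
Only numpy, scipy, OpenCV 4.12 (cv2) and the standard library are available. Lean on these libraries where they do the work, as an engineer would, in place of code of your own. Each camera call takes 0.05 s, during which the arm holds its last target. There are 200 camera calls.

### The job

Pick the four bones out of the finds on the red tray and lay each one gently, flat, right side up and fully inside the rim, in its own card tray on the white tray: the long limb bone in the longest one, the vertebra in the large square one, the short toe bone in the short oblong one and the blocky ankle bone in the small square one. Do not drop them, and leave the two look-alike stones (the smooth rod and the round pebble) where they lie.

Things in the scene. Friction and masses are not known exactly. Their poses are not given: they have to be found in the camera images.
- limb_bone: Long limb bone, buff, 120 mm long (along x), with a knobbly double knuckle at both ends, 40 mm wide (y), 24 mm high. The straight shaft between, 72 mm long, is 16 mm wide and lies 4 to 20 mm above the surface under the bone; grasp it across y. 70 g. Lies on the red tray's floor, 4 mm above the table. Origin: centre of its underside, z up.
- vertebra: Vertebra, buff: upright drum 34 mm wide, 26 mm high, centred 13 mm from the origin toward +x, waisted to 30 mm; behind it an arch round a hole, two side spurs and a back spur toward -x, 10 to 22 mm above the surface. Overall 61 (x) by 60 mm (y). 50 g. Grasp the drum across y. Lies on the red tray's floor, 4 mm above the table. Origin: centre of its underside, z up.
- toe_bone: Short toe bone, buff, the limb bone in small: 54 mm long (along x), double knuckles 28 mm wide (y) and 18 mm high at both ends; shaft between 14 mm wide, 2 to 16 mm above the surface, only 18 mm long: pads close across y on it or on the knuckles. 30 g. Lies on the red tray's floor, 4 mm above the table. Origin: centre of its underside, z up.
- ankle_bone: Compact blocky ankle bone, buff: a grooved roller at one end (+x), a smaller roller at the other; 34 mm long (x), 24 mm wide (y), 22 mm high. 30 g. Grasp across y. Lies on the red tray's floor, 4 mm above the table. Origin: centre of its underside, z up.
- rod_stone: Look-alike, not a bone: straight smooth rod-shaped stone without knuckles, buff, 112 mm (x) by 26 mm by 21 mm high, 150 g. Stays where it is. Lies on the red tray's floor, 4 mm above the table. Origin: centre of its underside, z up.
- round_pebble: Look-alike, not a bone: plain round pebble, buff, 48 mm in diameter, 22 mm high, no hole and no spurs, 90 g. Stays where it is. Lies on the red tray's floor, 4 mm above the table. Origin: centre of its underside, z up.
- long_card_tray: Longest of the four card trays that stand side by side, 90 mm apart, in any order, on the big white tray (376 by 270 mm, fixed, rim 12 mm above the table); for the limb bone. Grey card. Inside 140 mm (x) by 60 mm (y). Fixed. Floor 3 mm thick, walls 4 mm thick, rim 6 mm above its floor. Origin: centre of its underside, 4 mm above the table; z up, x along its length.
- large_square_card_tray: Large square card tray on the white tray, for the vertebra. Inside 76 by 76 mm. Fixed. Floor 3 mm thick, walls 4 mm thick, rim 6 mm above its floor. Origin: centre of its underside, 4 mm above the table; z up, x, y along its sides.
- oblong_card_tray: Short oblong card tray on the white tray, for the toe bone. Inside 76 mm (x) by 44 mm (y). Fixed. Floor 3 mm thick, walls 4 mm thick, rim 6 mm above its floor. Origin: centre of its underside, 4 mm above the table; z up, x along its length.
- small_square_card_tray: Small square card tray on the white tray, for the ankle bone. Inside 50 by 50 mm. Fixed. Floor 3 mm thick, walls 4 mm thick, rim 6 mm above its floor. Origin: centre of its underside, 4 mm above the table; z up, x, y along its sides. The red tray with the finds (440 by 330 mm, fixed, rim 10 mm above the table) is on the other side.
Things that resemble listed ones, but are neither listed nor needed, are in the scene too. What is shaped like the toe_bone but orange or yellow is not meant.

How it is judged:
At the end, for the whole second after the job is handed in: Each bone lies at rest, flat (its z axis within 0.15 rad of vertical) on the floor of its own card tray (its underside 1 to 6 mm above the card tray's underside), its origin within 15 mm of the tray's centre; both stones are within 15 mm of where they were at the start (horizontal distance between limb_bone and long_card_tray below 0.015 m and z of limb_bone in the frame of long_card_tray between 0.001 and 0.006 m and angle between each of limb_bone, vertebra, toe_bone, ankle_bone's own z axis and vertical below 0.15 rad and linear speed of each of limb_bone, vertebra, toe_bone, ankle_bone below 0.02 m/s and angular speed of each of limb_bone, vertebra, toe_bone, ankle_bone below 0.2 rad/s and horizontal distance between vertebra and large_square_card_tray below 0.015 m and z of vertebra in the frame of large_square_card_tray between 0.001 and 0.006 m and horizontal distance between toe_bone and oblong_card_tray below 0.015 m and z of toe_bone in the frame of oblong_card_tray between 0.001 and 0.006 m and horizontal distance between ankle_bone and small_square_card_tray below 0.015 m and z of ankle_bone in the frame of small_square_card_tray between 0.001 and 0.006 m and distance of each of rod_stone, round_pebble from where it was at the start of the episode below 0.015 m); the robot touches nothing.
It fails at once if one of the two stones is shifted by more than 15 mm (distance of any of rod_stone, round_pebble from where it was at the start of the episode above 0.015 m).
It fails at once if a bone is dropped: it moves faster than 0.7 m/s out of the grip (a fall of about 25 mm) ((linear speed of limb_bone above 0.7 m/s and contact force between the fingers and limb_bone below 0.02 N) or (linear speed of vertebra above 0.7 m/s and contact force between the fingers and vertebra below 0.02 N) or (linear speed of toe_bone above 0.7 m/s and contact force between the fingers and toe_bone below 0.02 N) or (linear speed of ankle_bone above 0.7 m/s and contact force between the fingers and ankle_bone below 0.02 N)).
It also fails if it takes over 96 s, if anything falls off the work surface, if the arm or the gripper's body presses on something with over 40 N, if the wrist force passes 120 N, or if a joint passes its speed limit or range.

## Working session

There is one attempt and no reset: what is moved stays moved. The work goes in short steps, Python scripts to look and compute and a tool call to move; the robot and the scene stay as the last step left them, time stands still between calls to the robot, and variables do not carry over. Pictures are saved under pics/ and viewed, at most 14 in all, crops included, and the job is handed in when it is done.

Besides the shell and the picture viewer there is one more tool, called after "Call:" as a command line: name --pt "numbers of a row" for each row, then --argument value for the rest. jog_arm: Moves the arm, as the interface text tells. Its arguments: {"type":"object","properties":{"gripper":{"type":"array"},"offset":{"type":"array"},"twist":{"type":"array"},"squeeze":{"type":"number"}},"required":["gripper","offset","twist"]}

```bash
mkdir -p pics
python3 - <<'E'
from workcell import env
import cv2,numpy as np,pickle
s=env.get_state();print({k:np.round(v,3).tolist() for k,v in s.items()})
for n in('side','top'):
    c=env.read_camera(n);pickle.dump(c,open(n+'.pkl','wb'))
    cv2.imwrite(f'pics/{n}0.png',c['image'][:,:,::-1])
    print(n,[k for k in c],c['fovy'],c['cx'],c['cy'],np.round(c['cam_to_world'],3).tolist(),np.median(c['z_map']), (c['z_map']==0).mean())
E
```

```text
{'clock': 0.0, 'joint_pos': [-1.261, 0.314, 0.045, 1.304, 0.0, 1.431], 'qvel': [-0.001, -0.0, -0.0, 0.001, 0.001, -0.002], 'tau': [-0.001, -48.061, 29.854, 0.019, -0.0, 0.0], 'tcp_pos': [0.25, -0.517, 0.23], 'orientation': [-0.001, 0.975, 0.223, -0.0], 'wrist_force': [-0.228, -0.124, 0.117], 'ft_torque': [0.03, 0.069, -0.018], 'grip_force': 0.0, 'finger_gap': 0.085}
side ['image', 'z_map', 'fovy', 'cx', 'cy', 'cam_to_world'] 47.75597929082264 315.0631970766388 198.74588676821446 [[0.88, 0.268, -0.392, 0.096], [-0.475, 0.495, -0.728, -0.996], [-0.001, 0.827, 0.563, 0.765], [0.0, 0.0, 0.0, 1.0]] 1.0700426 0.00373828125
top ['image', 'z_map', 'fovy', 'cx', 'cy', 'cam_to_world'] 56.851760036493594 324.84137665560144 195.6836247993616 [[-0.014, 0.995, -0.095, 0.491], [-1.0, -0.013, 0.013, -0.055], [0.012, 0.095, 0.995, 1.084], [0.0, 0.0, 0.0, 1.0]] 1.0738385 0.00412890625
```

View pics/top0.png

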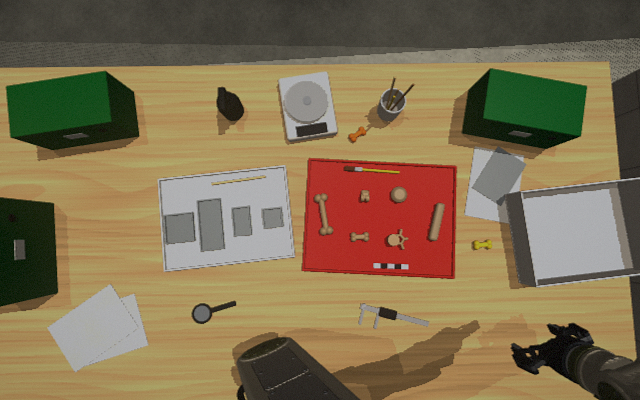

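View pics/side0.png

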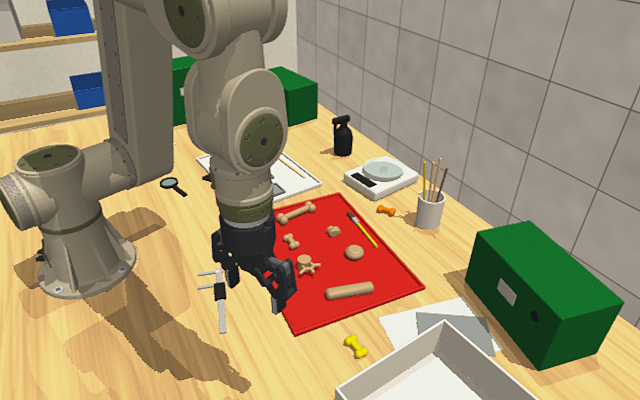

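The top view shows the limb bone at (323,215), ankle (365,197), pebble (399,195), toe (360,237), vertebra (397,240) and rod (436,222). The card trays run large square (180,228), long (211,225), oblong (242,222) and small square (272,218). The side view shows all the finds, but the arm hides the card trays.

```bash
cat > h.py <<'E'
import numpy as np,cv2,pickle
def cam(c):
    f=200/np.tan(np.radians(c['fovy']/2)); return f,c['cx'],c['cy'],c['cam_to_world']
def ray(c,u,v):
    f,cx,cy,T=cam(c); u=np.asarray(u,float);v=np.asarray(v,float)
    d=np.stack([(u-cx)/f,-(v-cy)/f,-np.ones_like(u)],-1)
    return T[:3,3],d@T[:3,:3].T
def plane(c,u,v,z):
    o,d=ray(c,u,v); return o+d*((z-o[2])/d[...,2])[...,None]
def depth(c,u,v):
    o,d=ray(c,u,v); return o+d*c['z_map'][np.asarray(v,int),np.asarray(u,int)][...,None]
def tri(c1,p1,c2,p2):
    o1,d1=ray(c1,*p1);o2,d2=ray(c2,*p2)
    t=np.linalg.lstsq(np.stack([d1,-d2],1),o2-o1,rcond=None)[0]
    a=o1+t[0]*d1;b=o2+t[1]*d2; return (a+b)/2,np.linalg.norm(a-b)
def blobs(c,m,amin):
    n,l,st,ce=cv2.connectedComponentsWithStats(m.astype(np.uint8))
    return [(l==i,ce[i],st[i]) for i in range(1,n) if st[i][4]>=amin]
def buff(c):
    h=cv2.cvtColor(c['image'],cv2.COLOR_RGB2HSV).astype(int)
    return (h[...,0]>7)&(h[...,0]<24)&(h[...,1]>50)&(h[...,1]<190)&(h[...,2]>80)
def load(n): return pickle.load(open(n+'.pkl','rb'))
E
python3 - <<'E'
from h import *
top=load('top');side=load('side')
for nm,c,pts in(('top',top,[(323,215),(365,197),(399,195),(360,237),(397,240),(436,222)]),('side',side,[(296,212),(333,231),(354,252),(291,241),(306,264),(350,291)])):
    h=cv2.cvtColor(c['image'],cv2.COLOR_RGB2HSV)
    print(nm,[h[v,u].tolist() for u,v in pts], 'red',h[260,340].tolist())
    for u,v in [(300,330),(100,280)] : print('table',np.round(depth(c,u,v),4))
c=top;m=buff(c);m[:, :308]=0;m[:,452:]=0;m[:164]=0;m[272:]=0
S=buff(side);S[:195]=0;S[330:]=0
sb=blobs(side,S,60);print([(np.round(b[1]).tolist(),b[2][4]) for b in sb])
for mm,ce,st in blobs(c,m,25):
    v,u=np.nonzero(mm);P=depth(c,u,v);top_z=np.percentile(P[:,2],[10,50,95])
    Q=plane(c,u,v,0.018)[:,:2]
    r=cv2.minAreaRect((Q*1000).astype(np.float32))
    print('obj',np.round(ce,1),st[4],'z',np.round(top_z,4),'mean',np.round(P.mean(0)[:2],4),'rect',np.round(r[0],1),np.round(r[1],1),round(r[2],1))
    d=[]
    for b in sb:
        p,e=tri(top,ce,side,b[1])
        if e<.008 and abs(p[2]-.018)<.02: print('   tri',np.round(p,4),round(e,4))
h=cv2.cvtColor(c['image'],cv2.COLOR_RGB2HSV).astype(int)
g=(h[...,2]<175)&(h[...,1]<60);g[:,:160]=0;g[:,296:]=0;g[:176]=0;g[262:]=0
for mm,ce,st in blobs(c,g,150):
    v,u=np.nonzero(mm);P=depth(c,u,v);Q=plane(c,u,v,0.010)[:,:2]
    r=cv2.minAreaRect((Q*1000).astype(np.float32))
    print('tray',np.round(ce,1),st[4],'z',np.round(np.percentile(P[:,2],[10,50,90]),4),'rect',np.round(r[0],1),np.round(r[1],1),round(r[2],1),'mean',np.round(Q.mean(0),4))
E
```

```text
top [[16, 110, 160], [16, 107, 152], [17, 95, 169], [16, 110, 169], [16, 109, 175], [17, 93, 161]] red [2, 202, 174]
table [ 0.2113  0.0068 -0.0013]
table [ 0.3603  0.5792 -0.0024]
side [[17, 113, 219], [17, 111, 161], [18, 92, 219], [17, 114, 210], [17, 109, 122], [18, 97, 203]] red [1, 218, 219]
table [ 0.3632 -0.4337  0.0125]
table [ 0.0168 -0.0806  0.0123]
[([124.0, 272.0], np.int32(26807)), ([31.0, 208.0], np.int32(115)), ([64.0, 210.0], np.int32(1814)), ([242.0, 199.0], np.int32(480)), ([295.0, 206.0], np.int32(619)), ([422.0, 256.0], np.int32(9031)), ([333.0, 230.0], np.int32(110)), ([291.0, 241.0], np.int32(141)), ([354.0, 252.0], np.int32(210)), ([306.0, 264.0], np.int32(277)), ([349.0, 290.0], np.int32(533)), ([622.0, 324.0], np.int32(239))]
obj [440.9 164.1] 28 z [-0.0001  0.0027  0.013 ] mean [ 0.6836 -0.4154] rect [ 680.1 -406.7] [67.7  3. ] 89.3
obj [349.4 167.7] 33 z [0.0122 0.0145 0.0176] mean [ 0.6744 -0.1425] rect [ 674.5 -142.4] [26.4  8.9] 89.3
obj [398.5 194.1] 199 z [0.0196 0.0253 0.0292] mean [ 0.594  -0.2818] rect [ 594.9 -283.3] [44.  40.9] 89.2
   tri [ 0.59
[... 486 characters left out ...]
] 199 z [0.021  0.0284 0.0335] mean [ 0.4651 -0.2717] rect [ 469.3 -276.5] [54.4 52.2] 75.2
   tri [ 0.4632 -0.2716  0.0231] 0.0039
obj [359.4 236.3] 131 z [0.0169 0.0201 0.0231] mean [ 0.4745 -0.1666] rect [ 473.8 -167. ] [49.  25.7] 89.2
   tri [ 0.473  -0.1665  0.0146] 0.003
tray [177.  223.1] 1293 z [0.0028 0.0064 0.0117] rect [535.5 332. ] [243.5 151.1] 1.6 mean [0.5199 0.3582]
tray [210.4 224.5] 1393 z [0.0035 0.007  0.0119] rect [514.8 262.3] [153.6  75.2] 5.4 mean [0.5144 0.2623]
tray [241.5 221. ] 627 z [0.0036 0.0071 0.0123] rect [523.1 172.9] [90.4 58.4] 5.4 mean [0.5233 0.1728]
tray [272.3 217.5] 484 z [0.0033 0.0074 0.0135] rect [531.5  83.8] [64.  64.7] 5.5 mean [0.5322 0.0837]
```

Run:
```python
from h import *
c=load('top')
crop=cv2.resize(c['image'][180:255,310:445],None,fx=5.9,fy=5.9,interpolation=cv2.INTER_CUBIC)[:,:,::-1]
cv2.imwrite('pics/crop.png',crop)
m=buff(c);m[:, :308]=0;m[:,452:]=0;m[:175]=0;m[272:]=0
# soft mask weights for subpixel moments: distance from red by G channel
for mm,ce,st in blobs(c,m,60):
    x,y,w,h=st[:4];sl=np.s_[y-3:y+h+3,x-3:x+w+3]
    G=c['image'][sl][...,1].astype(float);W=np.clip((G-35)/(90-35),0,1)
    v,u=np.mgrid[y-3:y+h+3,x-3:x+w+3]
    P=plane(c,u.ravel(),v.ravel(),0.018)[:,:2]*1000;W=W.ravel()
    mu=(P*W[:,None]).sum(0)/W.sum();D=P-mu;C=(D*W[:,None]).T@D/W.sum();e,V=np.linalg.eigh(C)
    print(np.round(ce),np.round(mu,1),'sd',np.round(np.sqrt(e),1),'ang',round(np.degrees(np.arctan2(V[1,1],V[0,1]))%180,1))
h=cv2.cvtColor(c['image'],cv2.COLOR_RGB2HSV).astype(int)
g=(h[...,2]<150)&(h[...,1]<60);g[:,:163]=0;g[:,296:]=0;g[:190]=0;g[258:]=0
for mm,ce,st in blobs(c,g,150):
    v,u=np.nonzero(mm);Q=plane(c,u,v,0.010)[:,:2];r=cv2.minAreaRect((Q*1000).astype(np.float32))
    print('tray',np.round(r[0],1),np.round(r[1],1),round(r[2],1))
```

```text
[398. 194.] [ 595.7 -284.4] sd [13.7 14.2] ang 66.4
[365. 195.] [ 594.  -186.2] sd [ 9.2 11. ] ang 8.5
[323. 214.] [541.9 -63.2] sd [16.2 39.4] ang 4.3
[436. 221.] [ 514.8 -391.3] sd [13.2 33.2] ang 169.3
[397. 239.] [ 465.6 -275.4] sd [15.7 17. ] ang 98.6
[359. 236.] [ 474.5 -167.5] sd [ 9.2 17.5] ang 89.7
tray [515.3 263.4] [149.   71.6] 5.4
tray [523.7 173.8] [86.6 54.8] 6.2
tray [532.2  84. ] [59.8 59.2] 5.5
tray [488.4 353. ] [121.8  92.3] 5.6
```

View pics/crop.png

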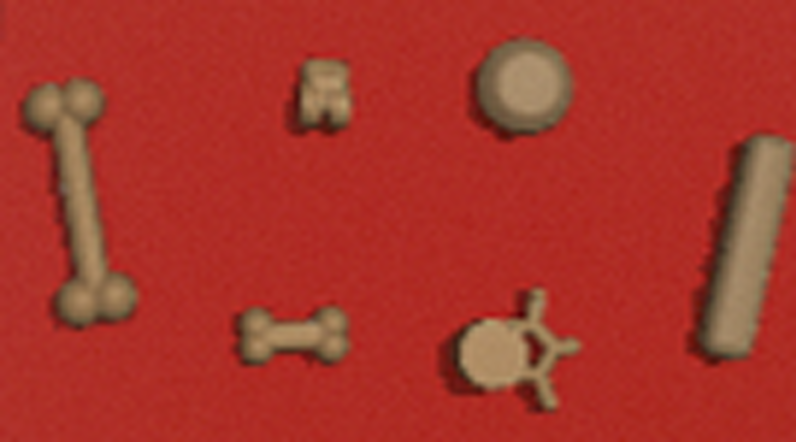

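The crop shows the limb bone leaning about 8.5° from world x. The toe bone lies along y and the ankle bone along x. The vertebra drum is at crop (491,354) with its back spur at (578,346), so its +x points along about 95°.

Call:
jog_arm --gripper '[0.6,0.6,0.6,0.6,0.6,0.6,0.6,0.6]' --pt "3 5 -1" --pt "6 10 -2" --pt "9 15 -3" --pt "12 20 -4" --pt "15 25 -5" --pt "18 30 -6" --pt "21 34 -7" --pt "24 38 -8" --twist '[10,20,30,40,50,60,70,80]' --squeeze 40

```text
clock: 1.1
tcp_pos: [0.4906, -0.1362, 0.1508]
orientation: [-0.0, 0.601, 0.799, -0.0]
wrist_force: [-0.4, -0.7, 0.3]
finger_gap: 0.0512
grip_force: 0.0
```

Call:
jog_arm --gripper '[0.6,0.6,0.6,0.6,0.6,0.6,0.6,0.6]' --pt "1 1.5 -1" --pt "2 3 -2" --pt "3 4.5 -3" --pt "4 6 -3" --pt "5 7.4 -3" --pt "5.2 7.5 -3" --pt "5.2 7.5 -3" --pt "5.2 7.5 -3" --twist '[10,20,30,40,50,60,70,80]'

```text
clock: 2.1
tcp_pos: [0.5417, -0.0626, 0.1208]
orientation: [-0.001, -0.053, 0.999, 0.0]
wrist_force: [0.2, 0.4, -0.1]
finger_gap: 0.0512
grip_force: 0.0
```

```bash
cat > st.py <<'E'
from workcell import env
import numpy as np
s=env.get_state();q=s['orientation'];w,x,y,z=q
print({k:np.round(s[k],4).tolist() for k in('clock','joint_pos','tcp_pos','wrist_force','finger_gap','grip_force')})
print('yaw',np.degrees(np.arctan2(2*(x*y+w*z),1-2*(y*y+z*z))),'zz',1-2*(x*x+y*y))
E
cat > snap.py <<'E'
import sys,cv2,pickle
from workcell import env
for n in('side','top'):
    c=env.read_camera(n);pickle.dump(c,open(n+sys.argv[1]+'.pkl','wb'))
    cv2.imwrite(f'pics/{n}{sys.argv[1]}.png',c['image'][:,:,::-1])
E
python3 st.py; python3 snap.py 1
python3 - <<'E'
from h import *
c=load('top')
for n,u,v,z in(('drum',392.8,239.6,.03),('toe',359.0,236.4,.014),('ankle',364.7,195.7,.018),('limb',323,213.9,.016)):print(n,np.round(plane(c,u,v,z)*1000,1))
E
```

```text
{'clock': 2.1, 'joint_pos': [-0.2623, 0.3153, -0.2294, 1.0273, 0.0001, -0.3691], 'tcp_pos': [0.5417, -0.0626, 0.1208], 'wrist_force': [0.1543, 0.3924, -0.0558], 'finger_gap': 0.0512, 'grip_force': 0.0}
yaw -173.88112491181565 zz -0.9999993617954777
drum [ 463.9 -260.2   30. ]
toe [ 474.1 -166.    14. ]
ankle [ 591.2 -184.9   18. ]
limb [540.2 -63.2  16. ]
```

View pics/side1.png

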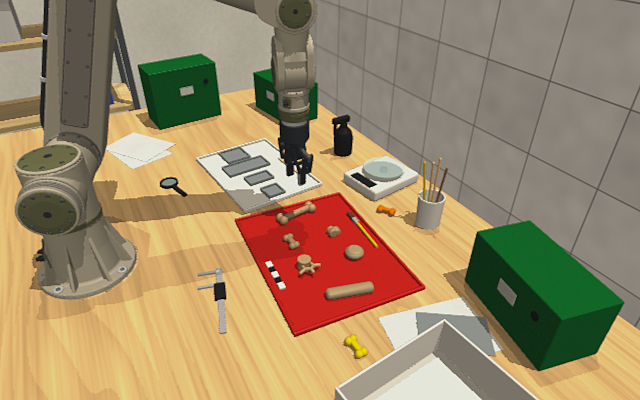

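The side view now shows all four card trays clear at (236,156), (246,167), (259,177) and (272,190). The gripper is above the limb bone, with its tips near (300,180).

Run:
```python
from h import *
side=load('side1');top=load('top')
for n,c in(('side',side),('top',load('top1'))):
    f,cx,cy,T=cam(c);p=np.linalg.inv(T)@[.5417,-.0626,.1208,1];u,v=cx+f*p[0]/-p[2],cy-f*p[1]/-p[2];print(n,'tcp px',u,v)
    z=c['image'][:,:,::-1]
    if n=='side':
        cv2.imwrite('pics/z1.png',np.hstack([cv2.resize(z[int(v)-40:int(v)+40,int(u)-40:int(u)+40],(400,400)),cv2.resize(z[135:215,190:270],(400,400))]))
hs=cv2.cvtColor(side['image'],cv2.COLOR_RGB2HSV).astype(int)
g=(hs[...,2]<165)&(hs[...,1]<60);g[:,:205]=0;g[:,290:]=0;g[:140]=0;g[203:]=0
tp=[plane(top,0,0,0)]
f,cx,cy,T=cam(top);fs,sx,sy,Ts=cam(side)
B=blobs(side,g,60)
for nm,x,y in(('large',.507,.352),('long',.5153,.2634),('oblong',.5237,.1738),('small',.5322,.084)):
    p=np.linalg.inv(T)@[x,y,.01,1];uv=(cx-f*p[0]/p[2],cy+f*p[1]/p[2])
    for b in B:
        q,e=tri(top,uv,side,b[1])
        if e<.02 and abs(q[2])<.06: print(nm,np.round(b[1]),b[2][4],np.round(q,4),round(e,4))
```

```text
side tcp px 296.34440367312675 180.57446292039444
top tcp px 323.03173828937355 211.47901117685288
long [241. 162.] 901 [0.5062 0.2617 0.0272] 0.0187
oblong [258. 177.] 283 [0.5223 0.1747 0.0086] 0.0031
```

View pics/z1.png

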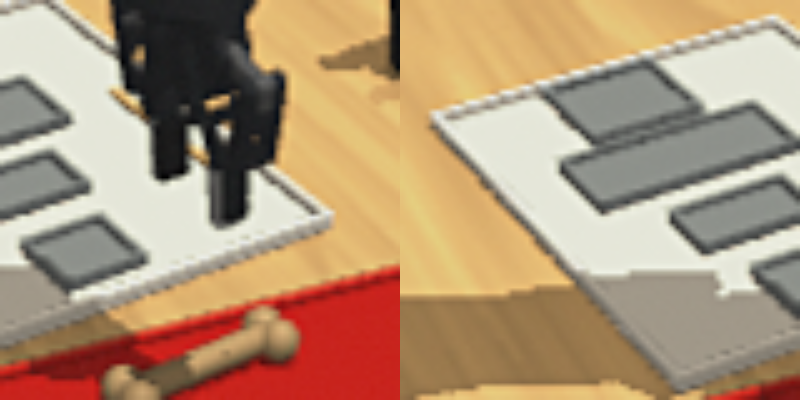

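The crop puts the mid-fingertips at about (199,199), against a projected TCP of (200,200), so camera and robot agree. The oblong tray triangulates at z ≈ 9 mm, as expected. Next, grasp the limb bone.

Call:
jog_arm --gripper '[0.6,0.6,0.6,0.6,0.6,0.6,0,0]' --pt "0 0 -4" --pt "0 0 -8" --pt "0 0 -10" --pt "0 0 -11.2" --pt "0 0 -11.2" --pt "0 0 -11.2" --pt "0 0 -11.2" --pt "0 0 -11.2" --twist '[1,2,2.5,2.5,2.5,2.5,2.5,2.5]'

```text
clock: 3.2
tcp_pos: [0.5425, -0.0629, 0.01]
orientation: [0.001, -0.072, 0.997, -0.0]
wrist_force: [-0.3, -0.7, 5.2]
finger_gap: 0.0154
grip_force: 11.3
```

Call:
jog_arm --gripper '[0,0,0,0,0,0,0,0]' --pt "0 0 0" --pt "0 0 0" --pt "0 0 0" --pt "0 0 0" --pt "0 0 1" --pt "0 0 3" --pt "0 0 5" --pt "0 0 7" --twist '[0,0,0,0,0,0,0,0]'

```text
clock: 4.2
tcp_pos: [0.5418, -0.0628, 0.0801]
orientation: [-0.0, -0.072, 0.997, 0.0]
wrist_force: [1.0, 0.2, -0.6]
finger_gap: 0.0151
grip_force: 41.6
```

```bash
python3 st.py
python3 - <<'E'
from h import *
c=load('top');h=cv2.cvtColor(c['image'],cv2.COLOR_RGB2HSV).astype(int)
print(c['image'][205:250:2,180].sum(1)//1);
print(h[228,158:200,2],h[228,158:200,1])
for u,v in((180,228.5),): print(plane(c,u,v,.01))
E
```

```text
{'clock': 4.2, 'joint_pos': [-0.2627, 0.3499, -0.2887, 0.9327, 0.0002, -0.4069], 'tcp_pos': [0.5418, -0.0628, 0.0801], 'wrist_force': [0.9831, 0.1517, -0.5526], 'finger_gap': 0.0151, 'grip_force': 41.5996}
yaw -171.73467981345672 zz -0.999999888397826
[529 531 533 532 392 346 362 356 368 362 362 358 366 360 361 362 364 357
 351 507 526 527 527]
[174 176 165 178 142 127 124  83  78 116 118 117 120 121 122 119 118 122
 123 123 121 122 121 120 121 122 122 124 123 122 122 124 122 121 123  98
 100 163 183 184 149 110] [125 130 104  14  11  32  16  15  13   9  13   2   9   8   8   6   6  13
   8  12   8   6   6   4   8   4   8  10   8   6   4   8   6   4   8  10
  20   2   6   6  10  12]
[0.50414774 0.34935947 0.01      ]
```

Call:
jog_arm --gripper '[0,0,0,0,0,0,0,0]' --pt "-0.3 3 1" --pt "-0.8 8 1" --pt "-1.3 14 1" --pt "-1.8 20 1" --pt "-2.3 26 1" --pt "-2.6 31 0" --pt "-2.65 32.6 0" --pt "-2.65 32.6 0" --twist '[0,0,-1,-2,-3,-3,-3,-3]'

```text
clock: 5.2
tcp_pos: [0.5152, 0.2637, 0.0793]
orientation: [-0.0, -0.047, 0.999, -0.0]
wrist_force: [0.0, -0.8, -0.5]
finger_gap: 0.0151
grip_force: 41.6
```

Call:
jog_arm --gripper '[0,0,0,0,0,0,0,0]' --pt "0 0 -1" --pt "0 0 -3" --pt "0 0 -4.5" --pt "0 0 -5.5" --pt "0 0 -6.2" --pt "0 0 -6.5" --pt "0 0 -6.6" --pt "0 0 -6.6" --twist '[0,0,0,0,0,0,0,0]'

```text
clock: 6.2
tcp_pos: [0.5157, 0.2634, 0.0136]
orientation: [0.0, -0.046, 0.999, 0.0]
wrist_force: [-0.3, -0.5, -0.6]
finger_gap: 0.0149
grip_force: 41.6
```

Call:
jog_arm --gripper '[0,0,0,0,0,0,0,0]' --pt "0 0 -0.1" --pt "0 0 -0.2" --pt "0 0 -0.2" --pt "0 0 -0.2" --pt "0 0 -0.2" --pt "0 0 -0.2" --pt "0 0 -0.2" --pt "0 0 -0.2" --twist '[0,0,0,0,0,0,0,0]'

```text
clock: 7.2
tcp_pos: [0.5159, 0.2634, 0.0131]
orientation: [0.001, -0.046, 0.999, 0.0]
wrist_force: [-2.7, -1.4, 9.9]
finger_gap: 0.0149
grip_force: 43.0
```

Call:
jog_arm --gripper '[0.15,0.25,0.35,0.35,0.35,0.35,0.35,0.35]' --pt "0 0 0.1" --pt "0 0 0.1" --pt "0 0 0.1" --pt "0 0 0.1" --pt "0 0 0.5" --pt "0 0 2" --pt "0 0 5" --pt "0 0 9" --twist '[0,0,0,0,0,0,0,0]'

```text
clock: 8.2
tcp_pos: [0.515, 0.263, 0.1024]
orientation: [-0.001, -0.046, 0.999, -0.0]
wrist_force: [-0.1, 0.3, 0.2]
finger_gap: 0.0295
grip_force: 0.0
```

```bash
python3 st.py; python3 snap.py 2
python3 - <<'E'
import cv2
a=cv2.imread('pics/top2.png')[160:280,150:310];b=cv2.imread('pics/side2.png')[120:240,180:340]
import numpy as np
cv2.imwrite('pics/z2.png',np.vstack([cv2.resize(i,(400,300),interpolation=cv2.INTER_CUBIC) for i in(a,b)]))
E
```

```text
{'clock': 8.2, 'joint_pos': [0.3332, 0.3886, -0.1701, 1.0133, 0.0001, 0.2413], 'tcp_pos': [0.515, 0.263, 0.1024], 'wrist_force': [-0.0756, 0.2975, 0.1857], 'finger_gap': 0.0295, 'grip_force': 0.0}
yaw -174.73099487384178 zz -0.9999992790700287
```

View pics/z2.png

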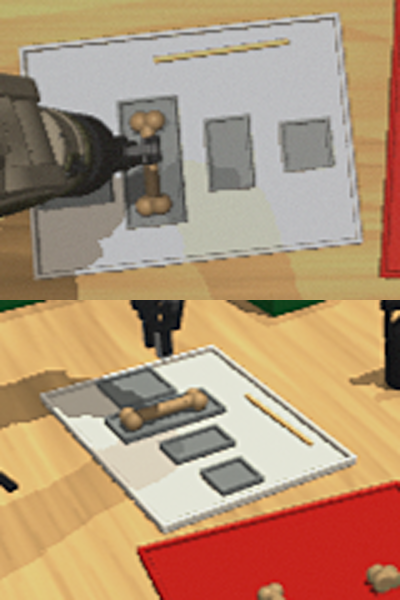

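Both views show the limb bone lying inside the long tray, at z2.png (150,165) from the top and (165,408) from the side. Next, the vertebra.

Call:
jog_arm --gripper '[0.6,0.6,0.6,0.6,0.6,0.6,0.6,0.6]' --pt "0 -4 1" --pt "-0.5 -10 1" --pt "-1 -16 1" --pt "-2 -22 1" --pt "-3 -28 1" --pt "-3.5 -34 1" --pt "-4 -40 1" --pt "-4.5 -46 1" --twist '[-10,-20,-30,-40,-50,-60,-70,-80]'

```text
clock: 9.3
tcp_pos: [0.4703, -0.1989, 0.1121]
orientation: [0.001, 0.609, 0.793, 0.0]
wrist_force: [2.1, -0.5, -0.3]
finger_gap: 0.051
grip_force: 0.0
```

Call:
jog_arm --gripper '[0.6,0.6,0.6,0.6,0.6,0.6,0.6,0.6]' --pt "-0.4 -4 0" --pt "-0.6 -6.2 0" --pt "-0.6 -6.2 0" --pt "-0.6 -6.2 -3" --pt "-0.6 -6.2 -5" --pt "-0.6 -6.2 -5" --pt "-0.6 -6.2 -5" --pt "-0.6 -6.2 -5" --twist '[-6,-10,-10,-10,-10,-10,-10,-10]'

```text
clock: 10.3
tcp_pos: [0.4653, -0.2589, 0.0625]
orientation: [0.001, 0.673, 0.739, 0.0]
wrist_force: [0.9, -0.7, 0.1]
finger_gap: 0.0514
grip_force: 0.0
```

```bash
python3 st.py
```

```text
{'clock': 10.3, 'joint_pos': [-0.6586, 0.3435, -0.3477, 0.8776, 0.0002, 0.8193], 'tcp_pos': [0.4653, -0.2589, 0.0625], 'wrist_force': [0.9437, -0.6604, 0.0682], 'finger_gap': 0.0514, 'grip_force': 0.0}
yaw 95.32612278824836 zz -0.9999981287006754
```

Call:
jog_arm --gripper '[0.6,0.6,0.6,0.6,0,0,0,0]' --pt "-0.1 0 -2" --pt "-0.1 0 -4" --pt "-0.1 0 -5.1" --pt "-0.1 0 -5.1" --pt "-0.1 0 -5.1" --pt "-0.1 0 -5.1" --pt "-0.1 0 -5.1" --pt "-0.1 0 -5.1" --twist '[0,0,0,0,0,0,0,0]'

```text
clock: 11.3
tcp_pos: [0.464, -0.2593, 0.0114]
orientation: [0.001, 0.674, 0.739, 0.0]
wrist_force: [-1.6, 0.7, 6.5]
finger_gap: 0.0311
grip_force: 39.5
```

Call:
jog_arm --gripper '[0,0,0,0,0,0,0,0]' --pt "0 0 0" --pt "0 0 0" --pt "0 0 0" --pt "0 0 0.5" --pt "0 0 2" --pt "0 0 4" --pt "0 0 6" --pt "0 0 7" --twist '[0,0,0,0,0,0,0,0]'

```text
clock: 12.3
tcp_pos: [0.4643, -0.2595, 0.0823]
orientation: [0.001, 0.674, 0.739, 0.0]
wrist_force: [-0.2, 0.1, -1.2]
finger_gap: 0.031
grip_force: 39.6
```

```bash
python3 st.py; python3 snap.py 3
python3 - <<'E'
import cv2,numpy as np
a=cv2.imread('pics/top3.png')[180:280,300:460];b=cv2.imread('pics/side3.png')[190:310,220:400]
cv2.imwrite('pics/z3.png',np.hstack([cv2.resize(i,(400,300),interpolation=cv2.INTER_CUBIC) for i in(a,b)]))
E
```

```text
{'clock': 12.3, 'joint_pos': [-0.6606, 0.3222, -0.3237, 0.9223, 0.0001, 0.8182], 'tcp_pos': [0.4643, -0.2595, 0.0823], 'wrist_force': [-0.1735, 0.1417, -1.2331], 'finger_gap': 0.031, 'grip_force': 39.616}
yaw 95.27205254419822 zz -0.9999964490683848
```

View pics/z3.png

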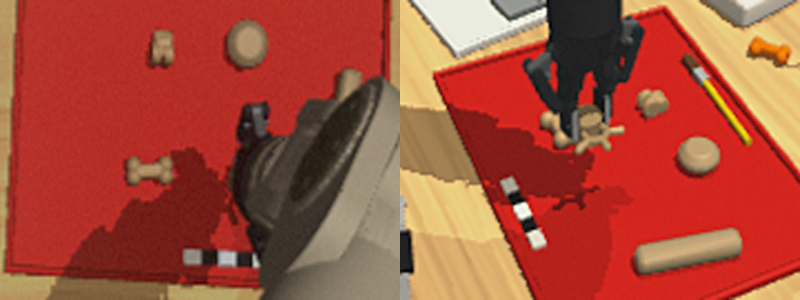

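The side crop shows the vertebra level in the grip at (592,128) with its right side up; the stones have not moved.

Call:
jog_arm --gripper '[0,0,0,0,0,0,0,0]' --pt "0.2 3 1" --pt "0.5 8 1" --pt "0.9 14 1" --pt "1.3 20 1" --pt "1.7 26 1" --pt "2.1 32 1" --pt "2.5 38 1" --pt "2.9 44 1" --twist '[0,0,0,0,0,0,0,0]'

```text
clock: 13.4
tcp_pos: [0.492, 0.1831, 0.0897]
orientation: [-0.0, 0.674, 0.739, -0.0]
wrist_force: [1.6, -0.2, -0.6]
finger_gap: 0.0308
grip_force: 39.6
```

Call:
jog_arm --gripper '[0,0,0,0,0,0,0,0]' --pt "0.4 6 0" --pt "0.8 12 0" --pt "1.1 16 0" --pt "1.15 18 0" --pt "1.15 18.4 -1" --pt "1.15 18.4 -3" --pt "1.15 18.4 -4.5" --pt "1.15 18.4 -5" --twist '[0,0,0,0,0,0,0,0]'

```text
clock: 14.4
tcp_pos: [0.5031, 0.3634, 0.0386]
orientation: [-0.0, 0.674, 0.738, -0.001]
wrist_force: [0.3, -0.3, -1.2]
finger_gap: 0.031
grip_force: 39.6
```

```bash
python3 st.py
```

```text
{'clock': 14.4, 'joint_pos': [0.4964, 0.5195, -0.1317, 0.9227, -0.0002, 1.9767], 'tcp_pos': [0.5031, 0.3634, 0.0386], 'wrist_force': [0.3288, -0.3433, -1.1993], 'finger_gap': 0.031, 'grip_force': 39.6471}
yaw 95.18572184871614 zz -0.9999953251037497
```

Call:
jog_arm --gripper '[0,0,0,0,0,0,0,0]' --pt "0.1 0.1 -1" --pt "0.1 0.1 -1.8" --pt "0.1 0.1 -2.3" --pt "0.1 0.1 -2.5" --pt "0.1 0.1 -2.6" --pt "0.1 0.1 -2.7" --pt "0.1 0.1 -2.75" --pt "0.1 0.1 -2.75" --twist '[0,0,0,0,0,0,0,0]'

```text
clock: 15.4
tcp_pos: [0.5051, 0.3663, 0.0144]
orientation: [0.0, 0.674, 0.739, 0.0]
wrist_force: [-4.2, -1.3, 8.7]
finger_gap: 0.031
grip_force: 40.3
```

Call:
jog_arm --gripper '[0.42,0.45,0.48,0.48,0.48,0.48,0.48,0.48]' --pt "0 0 0.1" --pt "0 0 0.1" --pt "0 0 0.1" --pt "0 0 0.2" --pt "0 0 1" --pt "0 0 2.5" --pt "0 0 5.5" --pt "0 0 9" --twist '[0,0,0,0,0,0,0,0]'

```text
clock: 16.4
tcp_pos: [0.5049, 0.3661, 0.1044]
orientation: [0.0, 0.674, 0.739, -0.0]
wrist_force: [0.0, -0.6, -0.5]
finger_gap: 0.0409
grip_force: 0.0
```

```bash
python3 st.py; python3 snap.py 4
python3 - <<'E'
import cv2,numpy as np
a=cv2.imread('pics/top4.png')[170:270,150:310];b=cv2.imread('pics/side4.png')[120:220,180:340]
cv2.imwrite('pics/z4.png',np.vstack([cv2.resize(i,(480,300),interpolation=cv2.INTER_CUBIC) for i in(a,b)]))
E
```

```text
{'clock': 16.4, 'joint_pos': [0.4988, 0.4677, -0.0411, 1.062, -0.0001, 1.9776], 'tcp_pos': [0.5049, 0.3661, 0.1044], 'wrist_force': [0.0097, -0.6078, -0.5057], 'finger_gap': 0.0409, 'grip_force': 0.0}
yaw 95.27314931153859 zz -0.9999999968387621
```

View pics/z4.png

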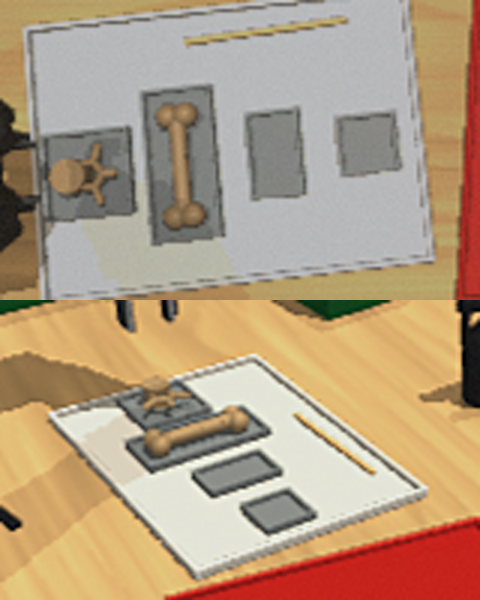

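Both views show the vertebra flat inside the large square tray, at (80,175) and (165,395), and the limb bone centred in its own. Next, the toe bone.

Call:
jog_arm --gripper '[0.6,0.6,0.6,0.6,0.6,0.6,0.6,0.6]' --pt "-0.3 -4 0" --pt "-0.6 -10 0" --pt "-1 -16 0" --pt "-1.4 -22 0" --pt "-1.8 -28 0" --pt "-2.2 -34 0" --pt "-2.6 -40 0" --pt "-2.9 -46 0" --twist '[-1,-2,-3,-4,-5,-5.3,-5.3,-5.3]'

```text
clock: 17.5
tcp_pos: [0.4758, -0.0958, 0.1035]
orientation: [0.001, 0.707, 0.707, 0.0]
wrist_force: [0.7, -0.2, -0.5]
finger_gap: 0.0514
grip_force: 0.0
```

Call:
jog_arm --gripper '[0.6,0.6,0.6,0.6,0.6,0.6,0.6,0.6]' --pt "-0.1 -5 0" --pt "-0.2 -7.3 0" --pt "-0.2 -7.3 -2" --pt "-0.2 -7.3 -4" --pt "-0.2 -7.3 -5" --pt "-0.2 -7.3 -5" --pt "-0.2 -7.3 -5" --pt "-0.2 -7.3 -5" --twist '[0,0,0,0,0,0,0,0]'

```text
clock: 18.5
tcp_pos: [0.4747, -0.167, 0.0536]
orientation: [0.001, 0.707, 0.707, 0.0]
wrist_force: [0.5, -0.6, -0.3]
finger_gap: 0.0514
grip_force: 0.0
```

```bash
python3 st.py
```

```text
{'clock': 18.5, 'joint_pos': [-0.4981, 0.3039, -0.4318, 0.8334, 0.0, 1.0729], 'tcp_pos': [0.4747, -0.167, 0.0536], 'wrist_force': [0.451, -0.5817, -0.3013], 'finger_gap': 0.0514, 'grip_force': 0.0}
yaw 89.98750105895404 zz -0.9999986993562042
```

Call:
jog_arm --gripper '[0.6,0.6,0.6,0.6,0,0,0,0]' --pt "0 0 -2" --pt "0 0 -3.5" --pt "0 0 -4.2" --pt "0 0 -4.2" --pt "0 0 -4.2" --pt "0 0 -4.2" --pt "0 0 -4.2" --pt "0 0 -4.2" --twist '[0,0,0,0,0,0,0,0]'

```text
clock: 19.5
tcp_pos: [0.4749, -0.1672, 0.0117]
orientation: [0.001, 0.707, 0.707, 0.0]
wrist_force: [-0.0, 0.7, 6.5]
finger_gap: 0.0121
grip_force: 58.9
```

Call:
jog_arm --gripper '[0,0,0,0,0,0,0,0]' --pt "0 0 0" --pt "0 0 0" --pt "0 0 0" --pt "0 0 0.5" --pt "0 0 2" --pt "0 0 4" --pt "0 0 6" --pt "0 0 7" --twist '[0,0,0,0,0,0,0,0]'

```text
clock: 20.5
tcp_pos: [0.4746, -0.1672, 0.0825]
orientation: [0.001, 0.707, 0.707, 0.0]
wrist_force: [-0.5, 0.0, -0.1]
finger_gap: 0.0124
grip_force: 58.1
```

```bash
python3 st.py; python3 snap.py 5
python3 - <<'E'
import cv2,numpy as np
b=cv2.imread('pics/side5.png')[160:280,220:400]
cv2.imwrite('pics/z5.png',cv2.resize(b,(600,400),interpolation=cv2.INTER_CUBIC))
E
```

```text
{'clock': 20.5, 'joint_pos': [-0.4983, 0.2725, -0.3935, 0.9026, 0.0, 1.073], 'tcp_pos': [0.4746, -0.1672, 0.0825], 'wrist_force': [-0.5284, 0.0098, -0.1212], 'finger_gap': 0.0124, 'grip_force': 58.0551}
yaw 89.96974766301089 zz -0.9999977174076564
```

View pics/z5.png

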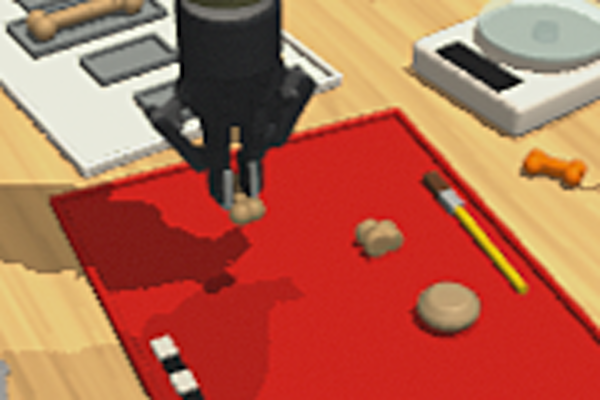

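The side crop shows the toe bone gripped between its knuckles at (245,207) and about level.

Call:
jog_arm --gripper '[0,0,0,0,0,0,0,0]' --pt "0.3 2 0" --pt "1 6 0" --pt "1.6 11 0" --pt "2.3 16 0" --pt "3 21 0" --pt "3.7 26 0" --pt "4.4 31 0" --pt "4.9 34.1 0" --twist '[9,19,29,39,49,59,69,79]'

```text
clock: 21.6
tcp_pos: [0.5224, 0.1763, 0.0799]
orientation: [-0.001, 0.092, 0.996, -0.0]
wrist_force: [0.0, -0.3, -0.1]
finger_gap: 0.0127
grip_force: 58.1
```

Call:
jog_arm --gripper '[0,0,0,0,0,0,0,0]' --pt "0 0 0" --pt "0 0 0" --pt "0 0 -1" --pt "0 0 -2" --pt "0 0 -3" --pt "0 0 -4" --pt "0 0 -4.5" --pt "0 0 -4.5" --twist '[9,16.6,16.6,16.6,16.6,16.6,16.6,16.6]'

```text
clock: 22.6
tcp_pos: [0.5227, 0.1741, 0.0353]
orientation: [-0.0, -0.048, 0.999, -0.0]
wrist_force: [-0.1, -0.1, -0.6]
finger_gap: 0.0122
grip_force: 58.1
```

```bash
python3 st.py; python3 snap.py 6
python3 - <<'E'
import cv2,numpy as np
b=cv2.imread('pics/side6.png')[120:220,200:350]
cv2.imwrite('pics/z6.png',cv2.resize(b,(600,400),interpolation=cv2.INTER_CUBIC))
E
```

```text
{'clock': 22.6, 'joint_pos': [0.1757, 0.4055, -0.3302, 0.8359, 0.0001, 0.0787], 'tcp_pos': [0.5227, 0.1741, 0.0353], 'wrist_force': [-0.1227, -0.1432, -0.5852], 'finger_gap': 0.0122, 'grip_force': 58.0833}
yaw -174.44068915172383 zz -0.9999996252170429
```

View pics/z6.png

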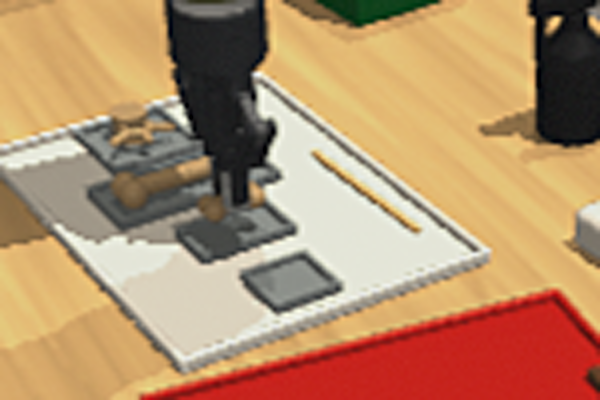

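The toe bone hangs level over the oblong tray, with its knuckles at (212,207) and (255,195).

Call:
jog_arm --gripper '[0,0,0,0,0,0,0,0]' --pt "0.05 0 -0.8" --pt "0.05 0 -1.4" --pt "0.05 0 -1.7" --pt "0.05 0 -1.9" --pt "0.05 0 -2.0" --pt "0.05 0 -2.05" --pt "0.05 0 -2.1" --pt "0.05 0 -2.1" --twist '[0,0,0,0,0,0,0,0]'

```text
clock: 23.7
tcp_pos: [0.5236, 0.1742, 0.0149]
orientation: [0.0, -0.049, 0.999, 0.0]
wrist_force: [0.2, -0.1, -0.1]
finger_gap: 0.0127
grip_force: 58.1
```

Call:
jog_arm --gripper '[0,0,0,0,0,0,0,0]' --pt "0 0 -0.05" --pt "0 0 -0.1" --pt "0 0 -0.1" --pt "0 0 -0.1" --pt "0 0 -0.15" --pt "0 0 -0.15" --pt "0 0 -0.15" --pt "0 0 -0.15" --twist '[0,0,0,0,0,0,0,0]'

```text
clock: 24.7
tcp_pos: [0.5237, 0.1742, 0.0146]
orientation: [0.0, -0.049, 0.999, 0.0]
wrist_force: [-3.4, -0.7, 10.2]
finger_gap: 0.0127
grip_force: 59.5
```

Call:
jog_arm --gripper '[0.19,0.22,0.25,0.28,0.3,0.3,0.3,0.3]' --pt "0 0 0.1" --pt "0 0 0.1" --pt "0 0 0.15" --pt "0 0 0.4" --pt "0 0 1" --pt "0 0 2.5" --pt "0 0 5.5" --pt "0 0 9" --twist '[0,0,0,0,0,0,0,0]'

```text
clock: 25.7
tcp_pos: [0.5233, 0.1741, 0.1048]
orientation: [-0.0, -0.049, 0.999, 0.0]
wrist_force: [0.5, -0.8, 0.9]
finger_gap: 0.0257
grip_force: 0.0
```

Call:
jog_arm --gripper '[0.55,0.55,0.55,0.55,0.55,0.55,0.55,0.55]' --pt "0.5 -4 0" --pt "1.5 -10 0" --pt "2.5 -16 0" --pt "3.5 -22 0" --pt "5 -28 0" --pt "6.5 -33 0" --pt "6.9 -36 0" --pt "6.9 -36 0" --twist '[-1,-2,-3,-4,-5.6,-5.6,-5.6,-5.6]'

```text
clock: 26.7
tcp_pos: [0.593, -0.1885, 0.1042]
orientation: [0.001, 0.002, 1.0, -0.0]
wrist_force: [-0.4, 0.4, 0.1]
finger_gap: 0.047
grip_force: 0.0
```

```bash
python3 st.py; python3 snap.py 7
python3 - <<'E'
from h import *
a=cv2.imread('pics/top7.png')[170:270,150:310];b=cv2.imread('pics/side7.png')[120:240,200:360]
cv2.imwrite('pics/z7.png',np.vstack([cv2.resize(i,(480,300),interpolation=cv2.INTER_CUBIC) for i in(a,b)]))
E
```

```text
{'clock': 26.7, 'joint_pos': [-0.4367, 0.464, -0.0474, 1.0577, -0.0001, -0.4326], 'tcp_pos': [0.593, -0.1885, 0.1042], 'wrist_force': [-0.4135, 0.4325, 0.079], 'finger_gap': 0.047, 'grip_force': 0.0}
yaw 179.76740696468826 zz -0.9999986500407825
```

View pics/z7.png

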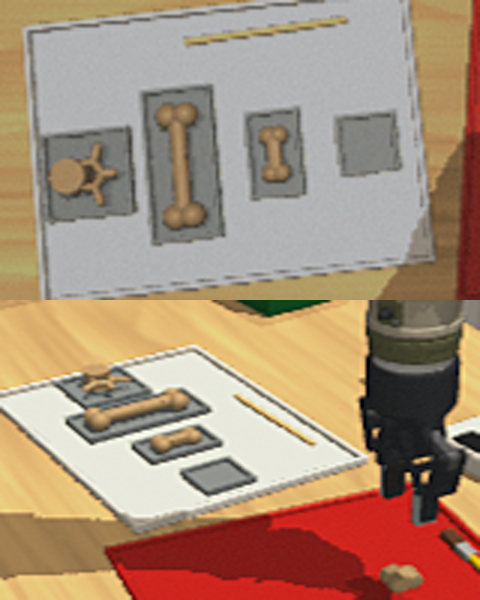

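The top view shows the toe bone centred in the oblong tray at (275,153), with the small square tray empty at (368,143) for the ankle bone.

Call:
jog_arm --gripper '[0.55,0.55,0.55,0.55,0.55,0.55,0,0]' --pt "0 0.3 -2" --pt "0 0.3 -5" --pt "0 0.3 -8" --pt "0 0.3 -9" --pt "0 0.3 -9.3" --pt "0 0.3 -9.3" --pt "0 0.3 -9.3" --pt "0 0.3 -9.3" --twist '[0,0,0,0,0,0,0,0]'

```text
clock: 27.8
tcp_pos: [0.5933, -0.1833, 0.0117]
orientation: [0.001, 0.0, 1.0, -0.0]
wrist_force: [-0.6, 0.8, 5.6]
finger_gap: 0.0231
grip_force: 38.9
```

Call:
jog_arm --gripper '[0,0,0,0,0,0,0,0]' --pt "0 0 0" --pt "0 0 0" --pt "0 0 0" --pt "0 0 0.5" --pt "0 0 2" --pt "0 0 4" --pt "0 0 6" --pt "0 0 7" --twist '[0,0,0,0,0,0,0,0]'

```text
clock: 28.8
tcp_pos: [0.5933, -0.1833, 0.0823]
orientation: [0.001, 0.0, 1.0, -0.0]
wrist_force: [0.8, -0.4, -0.1]
finger_gap: 0.0228
grip_force: 39.0
```

```bash
python3 st.py; python3 snap.py 8
python3 - <<'E'
from h import *
b=cv2.imread('pics/side8.png')[160:280,260:420]
cv2.imwrite('pics/z8.png',cv2.resize(b,(640,480),interpolation=cv2.INTER_CUBIC))
E
```

```text
{'clock': 28.8, 'joint_pos': [-0.4288, 0.4777, -0.0829, 1.0078, 0.0001, -0.4283], 'tcp_pos': [0.5933, -0.1833, 0.0823], 'wrist_force': [0.7628, -0.3581, -0.075], 'finger_gap': 0.0228, 'grip_force': 38.972}
yaw 179.97016372987005 zz -0.999997034063308
```

View pics/z8.png

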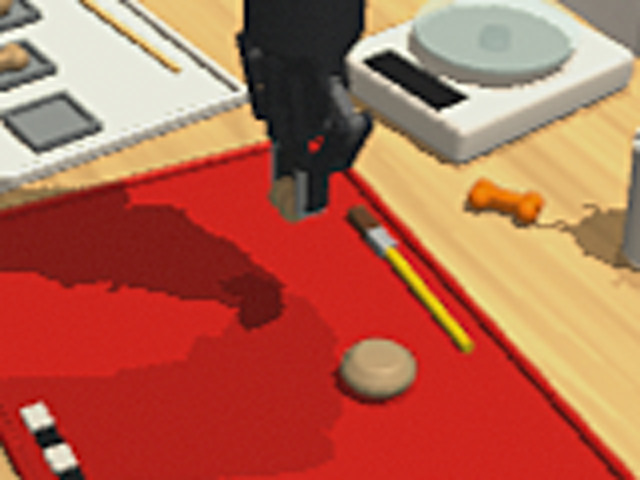

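The ankle bone is held between the pads at (288,195); the pebble at (378,368) has not moved.

Call:
jog_arm --gripper '[0,0,0,0,0,0,0,0]' --pt "-0.5 3 0" --pt "-1.7 8 0" --pt "-3 13.5 0" --pt "-4.5 19 0" --pt "-5.5 24 0" --pt "-6.05 26.7 0" --pt "-6.05 26.7 -1" --pt "-6.05 26.7 -2" --twist '[1,2,3,4,5.5,5.5,5.5,5.5]'

```text
clock: 29.9
tcp_pos: [0.5318, 0.0837, 0.0592]
orientation: [-0.0, -0.048, 0.999, -0.0]
wrist_force: [0.2, 0.3, -0.7]
finger_gap: 0.023
grip_force: 39.0
```

Call:
jog_arm --gripper '[0,0,0,0,0,0,0,0]' --pt "0 0 -1" --pt "0 0 -2" --pt "0 0 -3" --pt "0 0 -3.8" --pt "0 0 -4.3" --pt "0 0 -4.5" --pt "0 0 -4.6" --pt "0 0 -4.65" --twist '[0,0,0,0,0,0,0,0]'

```text
clock: 30.9
tcp_pos: [0.532, 0.0842, 0.0146]
orientation: [0.0, -0.048, 0.999, -0.0]
wrist_force: [-3.1, -0.3, 7.0]
finger_gap: 0.023
grip_force: 39.8
```

Call:
jog_arm --gripper '[0.3,0.32,0.34,0.38,0.4,0.4,0.4,0.4]' --pt "0 0 0.1" --pt "0 0 0.1" --pt "0 0 0.15" --pt "0 0 0.4" --pt "0 0 1" --pt "0 0 2.5" --pt "0 0 5.5" --pt "0 0 9" --twist '[0,0,0,0,0,0,0,0]'

```text
clock: 31.9
tcp_pos: [0.5318, 0.0841, 0.1053]
orientation: [-0.0, -0.048, 0.999, 0.0]
wrist_force: [0.4, -0.2, 0.4]
finger_gap: 0.0342
grip_force: 0.0
```

Call:
jog_arm --gripper '[0.4,0.4,0.4,0.4,0.4,0.4,0.4,0.4]' --pt "-1 -3 2" --pt "-2 -6 4" --pt "-3 -10 6" --pt "-4 -14 8" --pt "-5 -18 8" --pt "-5 -20 8" --pt "-5 -20 8" --pt "-5 -20 8" --twist '[0,0,0,0,0,0,0,0]'

```text
clock: 32.9
tcp_pos: [0.482, -0.1154, 0.1844]
orientation: [0.0, -0.048, 0.999, 0.0]
wrist_force: [-0.6, 0.7, 0.4]
finger_gap: 0.0342
grip_force: 0.0
```

```bash
python3 st.py; python3 snap.py 9
python3 - <<'E'
from h import *
a=cv2.imread('pics/top9.png')[170:270,150:310];b=cv2.imread('pics/side9.png')[130:230,200:360]
cv2.imwrite('pics/z9.png',np.vstack([cv2.resize(i,(480,300),interpolation=cv2.INTER_CUBIC) for i in(a,b)]))
top=load('top9');m=buff(top);m[:,165:]&=True;m[:,:163]=0;m[:,290:]=0;m[:195]=0;m[258:]=0
for mm,ce,st in blobs(top,m,25):
    v,u=np.nonzero(mm);Q=plane(top,u,v,.019)[:,:2]*1000
    r=cv2.minAreaRect(Q.astype(np.float32)); print(np.round(ce,1),np.round(r[0]),np.round(r[1]),round(r[2]),np.round(np.median(depth(top,u,v)[:,2]),4))
E
```

```text
{'clock': 32.9, 'joint_pos': [-0.3974, 0.1803, -0.2448, 1.1454, 0.0004, -0.493], 'tcp_pos': [0.482, -0.1154, 0.1844], 'wrist_force': [-0.6226, 0.6507, 0.3961], 'finger_gap': 0.0342, 'grip_force': 0.0}
yaw -174.52409189482648 zz -0.9999998787383411
[209.7 224.6] [514. 262.] [117.  40.] 6 0.0262
[241.1 220.7] [524. 172.] [52. 26.] 5 0.0223
[272.4 217.8] [532.  82.] [26. 32.] 90 0.0251
[176.3 228. ] [511. 353.] [59. 57.] 67 0.0291
```

View pics/z9.png

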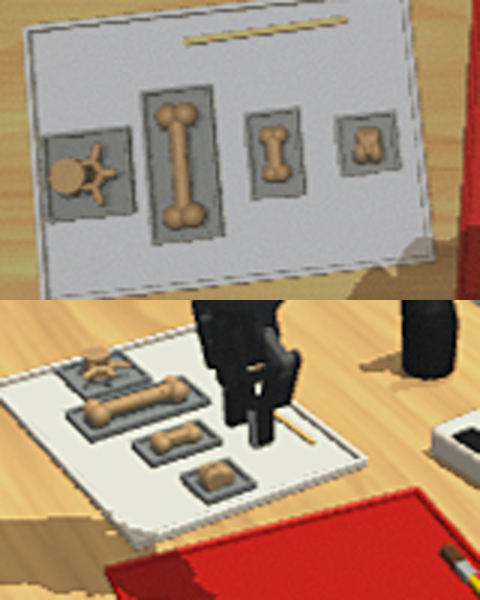

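Both views show all four bones flat and centred in their own card trays, within about 5 mm; top-surface heights fit the stated sizes and the arm is clear.

```bash
python3 -c "
from workcell import env
print(env.hand_in())"
```

```text
the job is handed in; nothing more can be done
None
```

All four bones lie flat in their own card trays within about 5 mm of centre by the last pictures, the arm was never near the stones, and the job was handed in at about 33 s; the hand-in gave no verdict.

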